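Transfer the ground test pieces to the spectrometer's queue rack in order

TASK

These four ground aluminium test pieces carry no marks, so their place in the row is their only identity. Move them all from the full feed rack to the empty queue rack, one piece to a cell, keeping the same order counted from the end with the black carrying bar on each rack: the piece next to the bar goes next to the bar, and so on. Set each one down upright and flat on the floor of its cell without dropping it, and let go.

Things in the scene. Friction and masses are not known exactly. Their poses are not given: they have to be found in the camera images.
- round: aluminium test piece, loose, standing upright in a cell of the feed rack: solid round slice of bar, 40 mm diameter, 44 mm tall, 0.15 kg. Origin at the centre of its underside, z up. At the start its x lies within 0.25 rad of x of its cell and it stands within 4 mm of its cell's centre.
- hexagon: aluminium test piece, loose, standing upright in a cell of the feed rack: hexagonal slice of bar, 36 mm across flats (41.6 mm across corners), 48 mm tall, 0.15 kg; two of its flats face its own +y and -y. Origin at the centre of its underside, z up. At the start its x lies within 0.25 rad of x of its cell and it stands within 4 mm of its cell's centre.
- square: aluminium test piece, loose, standing upright in a cell of the feed rack: square slice of bar, 34 x 34 mm, 38 mm tall, 0.12 kg; its sides face its own x and y. Origin at the centre of its underside, z up. At the start its x lies within 0.25 rad of x of its cell and it stands within 4 mm of its cell's centre.
- tube: aluminium test piece, loose, standing upright in a cell of the feed rack: slice of thick tube, 40 mm outside diameter with a 22 mm bore right through, 40 mm tall, 0.1 kg. Origin at the centre of its underside, z up. At the start its x lies within 0.25 rad of x of its cell and it stands within 4 mm of its cell's centre.
- cell_round: fixed feed rack cell where the round piece starts (cells look alike; who stands where varies). Shallow open grey cell 62 x 62 mm outside, 56 x 56 inside, 9 mm high, floor 3 mm thick. Origin at the centre of its underside, 5 mm above the bench: the piece stands 8 mm, wall tops are 14 mm above the bench. x along the row, y across; cells 63 mm apart.
- cell_hexagon: fixed feed rack cell where the hexagon piece starts (cells look alike; who stands where varies). Shallow open grey cell 62 x 62 mm outside, 56 x 56 inside, 9 mm high, floor 3 mm thick. Origin at the centre of its underside, 5 mm above the bench: the piece stands 8 mm, wall tops are 14 mm above the bench. x along the row, y across; cells 63 mm apart.
- cell_square: fixed feed rack cell where the square piece starts (cells look alike; who stands where varies). Shallow open grey cell 62 x 62 mm outside, 56 x 56 inside, 9 mm high, floor 3 mm thick. Origin at the centre of its underside, 5 mm above the bench: the piece stands 8 mm, wall tops are 14 mm above the bench. x along the row, y across; cells 63 mm apart.
- cell_tube: fixed feed rack cell where the tube piece starts (cells look alike; who stands where varies). Shallow open grey cell 62 x 62 mm outside, 56 x 56 inside, 9 mm high, floor 3 mm thick. Origin at the centre of its underside, 5 mm above the bench: the piece stands 8 mm, wall tops are 14 mm above the bench. x along the row, y across; cells 63 mm apart.
- feed_bar: black carrying bar across one end of the feed rack (the full one); at which end varies. Round bar 14 mm thick, 62 mm long, on two posts, top 42 mm above the bench; fixed. Origin on the row's centre line under the bar, 5 mm above the bench. Horizontal distance to the cell centres: 43.5 mm (first place), 106.5, 169.5, 232.5 (fourth).
- queue_rack: the empty rack, fixed: steel plate 300 x 70 x 5 mm, four cells in a row like the feed rack's, a like black bar across its +x end. Origin on the bench under its centre, x along the row to the bar. Cell centres at y = 0, x = +94.5 mm (first, by the bar), +31.5, -31.5, -94.5 (fourth); floors 8, wall tops 14 mm above the bench. Left or right of the feed rack, turned up to 0.3 rad.

How it is judged:
At the end, for the whole second after the job is handed in: Each piece stands in the queue rack at the same place, counted from the black bar, as it had in the feed rack: within 13 mm of the cell centre along and across the row, within 3 mm of the cell floor height, upright within 0.08 rad, released, at rest (((horizontal distance between cell_round and feed_bar below 0.075 m and x of round in the frame of queue_rack between 0.0815 and 0.1075 m) or (horizontal distance between cell_round and feed_bar between 0.075 and 0.138 m and x of round in the frame of queue_rack between 0.0185 and 0.0445 m) or (horizontal distance between cell_round and feed_bar between 0.138 and 0.201 m and x of round in the frame of queue_rack between -0.0445 and -0.0185 m) or (horizontal distance between cell_round and feed_bar above 0.201 m and x of round in the frame of queue_rack between -0.1075 and -0.0815 m)) and y of round in the frame of queue_rack between -0.013 and 0.013 m and z of round in the frame of queue_rack between 0.005 and 0.011 m and angle between each of round, hexagon, square, tube's own z axis and vertical below 0.08 rad and linear speed of each of round, hexagon, square, tube below 0.02 m/s and angular speed of each of round, hexagon, square, tube below 0.2 rad/s and ((horizontal distance between cell_hexagon and feed_bar below 0.075 m and x of hexagon in the frame of queue_rack between 0.0815 and 0.1075 m) or (horizontal distance between cell_hexagon and feed_bar between 0.075 and 0.138 m and x of hexagon in the frame of queue_rack between 0.0185 and 0.0445 m) or (horizontal distance between cell_hexagon and feed_bar between 0.138 and 0.201 m and x of hexagon in the frame of queue_rack between -0.0445 and -0.0185 m) or (horizontal distance between cell_hexagon and feed_bar above 0.201 m and x of hexagon in the frame of queue_rack between -0.1075 and -0.0815 m)) and y of hexagon in the frame of queue_rack between -0.013 and 0.013 m and z of hexagon in the frame of queue_rack between 0.005 and 0.011 m and ((horizontal distance between cell_square and feed_bar below 0.075 m and x of square in the frame of queue_rack between 0.0815 and 0.1075 m) or (horizontal distance between cell_square and feed_bar between 0.075 and 0.138 m and x of square in the frame of queue_rack between 0.0185 and 0.0445 m) or (horizontal distance between cell_square and feed_bar between 0.138 and 0.201 m and x of square in the frame of queue_rack between -0.0445 and -0.0185 m) or (horizontal distance between cell_square and feed_bar above 0.201 m and x of square in the frame of queue_rack between -0.1075 and -0.0815 m)) and y of square in the frame of queue_rack between -0.013 and 0.013 m and z of square in the frame of queue_rack between 0.005 and 0.011 m and ((horizontal distance between cell_tube and feed_bar below 0.075 m and x of tube in the frame of queue_rack between 0.0815 and 0.1075 m) or (horizontal distance between cell_tube and feed_bar between 0.075 and 0.138 m and x of tube in the frame of queue_rack between 0.0185 and 0.0445 m) or (horizontal distance between cell_tube and feed_bar between 0.138 and 0.201 m and x of tube in the frame of queue_rack between -0.0445 and -0.0185 m) or (horizontal distance between cell_tube and feed_bar above 0.201 m and x of tube in the frame of queue_rack between -0.1075 and -0.0815 m)) and y of tube in the frame of queue_rack between -0.013 and 0.013 m and z of tube in the frame of queue_rack between 0.005 and 0.011 m); the robot touches nothing.
It fails at once if the round piece is dropped: it falls free, touching nothing, faster than 0.6 m/s (linear speed of round above 0.6 m/s and contact force between round and anything else below 0.01 N).
It fails at once if the hexagon piece is dropped: it falls free, touching nothing, faster than 0.6 m/s (linear speed of hexagon above 0.6 m/s and contact force between hexagon and anything else below 0.01 N).
It fails at once if the square piece is dropped: it falls free, touching nothing, faster than 0.6 m/s (linear speed of square above 0.6 m/s and contact force between square and anything else below 0.01 N).
It fails at once if the tube piece is dropped: it falls free, touching nothing, faster than 0.6 m/s (linear speed of tube above 0.6 m/s and contact force between tube and anything else below 0.01 N).
It also fails if it takes over 107 s, if anything falls off the work surface, if the arm or the gripper's body presses on something with over 40 N, if the wrist force passes 120 N, or if a joint passes its speed limit or range.

ROBOT

A 6-joint arm with a two-finger parallel gripper is mounted at the origin on the work surface. World frame = base frame: x ahead of the robot, y to its left, z up, the work surface at z = 0. Lengths are in m, angles in rad, forces in N, time in s.
With the tool pointing down it reaches from about 0.2 to 0.875 m from the base axis. Payload 3.4 kg.
Tool frame: the origin (TCP) lies between the finger pads; the fingertips stand 25 mm ahead of it and the grasp point (between the pads) lies 6 mm ahead of it (r.nose_length is the z of the fingertips in the tool frame, in m); z points along the fingers, y is the line along which they close (so a half turn about z gives the same grasp; the last joint's range is limited). The gripper opens to 94 mm and grips with 3 to 60 N. Pads are 16 mm wide; open, the fingers measure 119 mm over their backs; the gripper's body (75 mm by 177 mm) begins 78 mm behind the grasp point.
Start: joints at [1.132, 0.276, 1.505, -0, 1.361, -0.121], TCP at [0.18, 0.546, 0.207] pointing down, gripper open.
Joint ranges: [-2.89, 2.89], [-0.75, 2.08], [0.22, 2.7], [-1.18, 4.32], [0.11, 2.71], [-2.7, 2.7]. Speed limits (rad/s): [2.57, 2.57, 3.14, 3.14, 3.14, 3.14].

INTERFACE

Orientations are given as a unit quaternion [w, x, y, z].
In Python, from plant import r, gripper_to, inverse_kinematics, vision, models, telemetry gives the robot as it stands. Calls block until the motion is done:
- r.move_to(position, orientation): joint-space move of the TCP to a pose.
- r.move_l(position, rot=None, vel=0.15, guard=None): straight line of the TCP; rot=None keeps the orientation; vel is the mean speed in m/s. With guard (N) it stops when the force on the tool has changed by that much, and returns True; else False.
- r.movej(angles): joint-space move.
- gripper_to(opening, f_grip=None): finger opening in m; f_grip is the grip in N (None keeps the last); returns when the fingers have stopped.
- r.hold(seconds).
- inverse_kinematics(position, orientation): joint angles nearest the present ones, or None.
- vision.snapshot(name): name is "scene" or "top" or "wrist"; returns the picture (480x640x3 uint8, red, green, blue); there is no depth.
- vision.get_calibration(name): a dict with "fx", "fy", "cx", "cy" (pixels), "D" ([k1, k2, p1, p2, k3] as OpenCV has them; the pictures are not rectified), "position" and "orientation" of the camera in the world. Camera axes: x right, y down, z forward; pixel columns grow to the right and rows downward; lengths in m; the calibration is good to about 2 mm. A picture is of the moment at which its call begins: read the wrist's pose just before it. get_calibration takes no time and is no camera call; for the wrist camera it gives the pose at the moment of the call.
A pose or a line that the arm cannot do raises r.PlanningError and nothing moves.
- r.sign_off(): hands the job in; it is judged then, once.
Trained networks look in the newest picture that a camera, given by its name, has taken for a name from the list of things; names that differ only in an ending like _2 or _b are one class to them, and where a whole thing is asked for, a point or a joint stands for the part that bears it (a point fixed in the world has none). Each returns a list of dicts, best first, with "score" (0 to 1); they miss things now and then, are a little off and sometimes report something else, mostly with a low value. They report only what shows in the picture. A call takes as long as a camera call.
- models.boxes_of(thing, camera): "at" ([x, y, z] in m, in world coordinates, good to about 4 mm: the middle of the surface that is visible of it).
- models.regions_of(thing, camera): "pixels" (480x640 bool, what is visible of it).
- models.mark_of(thing, camera): "at" ([x, y, z] in m, in world coordinates, good to about 4 mm: a listed point, or the origin of a listed thing).
Readings, each from a call of its own:
- telemetry.current_t(): time.
- telemetry.current_joints(): joint angles.
- telemetry.current_dq(): joint speeds.
- telemetry.current_joint_efforts(): joint torques, N m.
- telemetry.current_ee_pos(): TCP position.
- telemetry.current_tool_rot(): TCP orientation.
- telemetry.current_wrist_force(): force on the tool from outside, world axes, zero at the start.
- telemetry.current_torque(): the same for the moment, N m.
- telemetry.current_opening(): finger opening in m.
- telemetry.current_finger_force(): force on a finger pad.
Only numpy, scipy, OpenCV 4.12 (cv2) and the standard library are available. Lean on these libraries where they do the work, as an engineer would, in place of code of your own. Each camera call takes 0.05 s, during which the arm holds its last target. There are 200 camera calls.

## Working session

There is one attempt and no reset: what is moved stays moved. The work goes in short steps, each a Python script; the robot and the scene stay as the last script left them, time stands still between calls to the robot, and variables do not carry over. Pictures are saved under pics/ and viewed, at most 14 in all, crops included, and the job is handed in when it is done.

```bash
ls; mkdir -p pics; python3 - <<'E'
from plant import r, vision, models, telemetry
import cv2
for n in ("top","scene"):
    im=vision.snapshot(n); cv2.imwrite(f"pics/{n}0.png",im[:,:,::-1])
    c=vision.get_calibration(n); print(n,c)
    for t in ["round","hexagon","square","tube","feed_bar","queue_rack"]:
        print(t,[(x["score"],x["at"]) for x in models.mark_of(t,n)][:2])
print(telemetry.current_t())
E
```

```text
pics
top {'fx': 507.45210726679824, 'fy': 507.45210726679824, 'cx': 329.360291923866, 'cy': 252.34388246553672, 'D': array([0.00789043, 0.        , 0.        , 0.        , 0.        ]), 'position': array([ 0.39499316, -0.02765654,  0.79501086]), 'orientation': array([-0.06947103,  0.71275686, -0.69645084,  0.04590926])}
round [(0.6, [0.5782, -0.182, 0.0089])]
hexagon [(0.58, [0.4529, -0.2169, 0.0044])]
square [(0.58, [0.5212, -0.1955, 0.0066])]
tube [(0.7, [0.6388, -0.1627, 0.0057])]
feed_bar [(0.87, [0.4149, -0.2252, 0.0035]), (0.18, [0.5165, 0.2204, 0.0013])]
queue_rack [(0.82, [0.5182, 0.2182, 0.0049])]
scene {'fx': 585.7524496507942, 'fy': 585.7524496507942, 'cx': 313.3856495924395, 'cy': 232.82761769314524, 'D': array([-0.10925639,  0.        ,  0.        ,  0.        ,  0.        ]), 'position': array([1.41285451, 0.24590996, 0.61232791]), 'orientation': array([-0.28578309,  0.52490364,  0.70004181, -0.39082688])}
round []
hexagon [(0.9, [0.4546, -0.212, 0.0089]), (0.71, [0.4164, -0.2267, 0.0063])]
square [(0.56, [0.5153, -0.2005, 0.0104])]
tube [(0.89, [0.6383, -0.1648, 0.0076])]
feed_bar [(0.54, [0.4168, -0.2294, 0.0082]), (0.5, [0.6371, -0.1674, 0.0103])]
queue_rack [(0.97, [0.5184, 0.2173, 0.0002])]
0.7
```

View pics/top0.png

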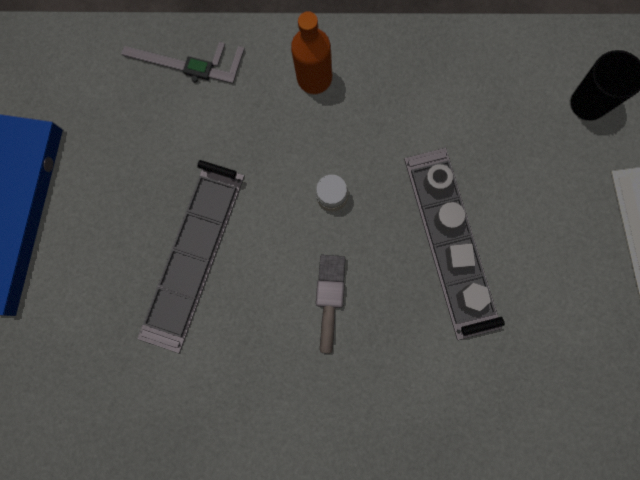

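View pics/scene0.png

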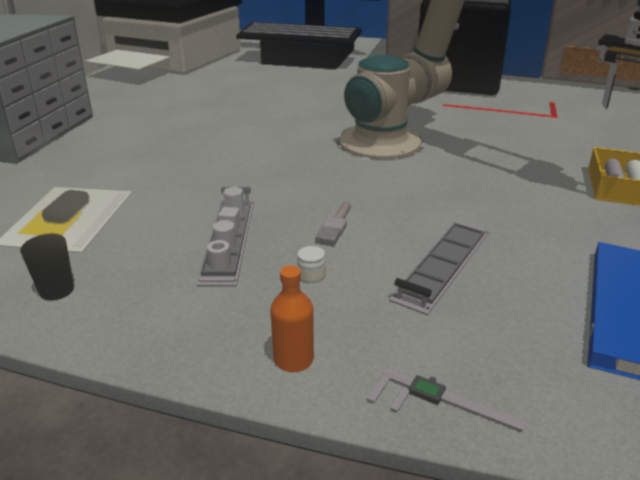

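The top view shows the feed rack with its bar at (483,326). Counted from that bar, the order is hexagon (477,297), square (461,257), round (452,215), tube (440,178). The queue rack's bar is at (217,169) and its far end is near (165,335). Next I'll take a wrist view over each rack.

```bash
cat > h.py <<'E'
import numpy as np, cv2
from scipy.spatial.transform import Rotation as Ro
from plant import r, gripper_to, inverse_kinematics, vision, models, telemetry
def quat(yaw):
    """tool down, tool y (closing line) at world angle yaw"""
    y=np.array([np.cos(yaw),np.sin(yaw),0]); z=np.array([0,0,-1.]); x=np.cross(y,z)
    q=Ro.from_matrix(np.c_[x,y,z]).as_quat(); return np.r_[q[3],q[:3]]
def pix2w(uv,c,z):
    K=np.array([[c["fx"],0,c["cx"]],[0,c["fy"],c["cy"]],[0,0,1]])
    p=cv2.undistortPoints(np.float64(uv).reshape(-1,1,2),K,np.array(c["D"]))[:,0]
    o=c["orientation"]; R=Ro.from_quat([o[1],o[2],o[3],o[0]]).as_matrix()
    d=np.c_[p,np.ones(len(p))]@R.T; P=np.array(c["position"])
    return P+d*((np.reshape(z,(-1,1))-P[2])/d[:,2:])
E
python3 - <<'E'
from h import *
import pickle
q=telemetry.current_tool_rot(); M=Ro.from_quat(np.r_[q[1:],q[0]]).as_matrix(); print(M.round(2))
c=vision.get_calibration("wrist"); print(np.array(c["position"])-telemetry.current_ee_pos(), c["fx"])
for name,xy,yaw in (("queue",(0.49,.21),np.pi/2-.25),("feed",(.50,-.2),np.pi/2+.28)):
    # orient tool so that the closing line is across the row
    for yy in (yaw,yaw-np.pi):
        j=inverse_kinematics([*xy,.3],quat(yy)); print(name,yy,None if j is None else np.round(j,2))
    best=min((yaw,yaw-np.pi),key=lambda yy:(lambda j:9 if j is None else abs(j[5]))(inverse_kinematics([*xy,.3],quat(yy))))
    r.move_to([*xy,.3],quat(best))
    c=vision.get_calibration("wrist"); im=vision.snapshot("wrist")
    cv2.imwrite(f"pics/w_{name}.png",im[:,:,::-1]); pickle.dump((im,c),open(name+".pkl","wb"))
    print(best,c["position"],telemetry.current_t())
E
```

```text
[[-0.95  0.31  0.  ]
 [ 0.31  0.95  0.  ]
 [-0.    0.   -1.  ]]
[-0.0721666   0.02426638  0.17675956] 390.700803082737
queue 1.3207963267948966 [ 0.27  0.17  1.42 -0.    1.55 -1.05]
queue -1.8207963267948966 [ 0.27  0.17  1.42 -0.    1.55  2.1 ]
1.3207963267948966 [0.41602071 0.2299788  0.47658221] 2.4583
feed 1.8507963267948966 [-0.51  0.18  1.4  -0.    1.56 -2.36]
feed -1.2907963267948965 [-0.51  0.18  1.4  -0.    1.56  0.78]
-1.2907963267948965 [ 0.57348021 -0.17761234  0.47675928] 4.1167
```

View pics/w_queue.png

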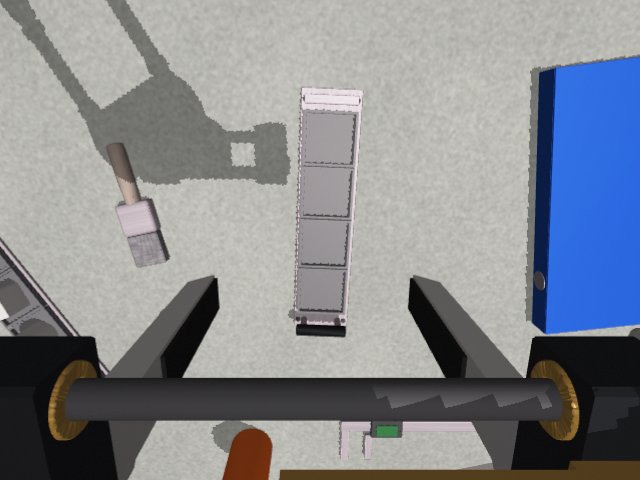

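View pics/w_feed.png

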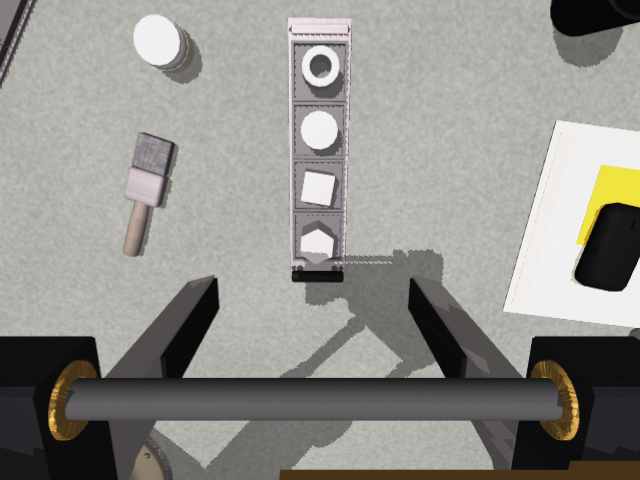

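The wrist view of the queue shows cell floors at about (328,138), (326,191), (324,242) and (321,290), with the bar at (321,330). The feed view shows the tube at (320,66), round (319,130), square (319,188) and hexagon (318,243) next to the bar at (318,276). I'll turn these pixels into positions and check them against the sizes given.

```bash
python3 - <<'E'
from h import *
import pickle
im,c=pickle.load(open("queue.pkl","rb"))
w=pix2w([(321,290),(324,242),(326,191),(328,138)],c,.008)
print(w.round(4), np.linalg.norm(np.diff(w,axis=0),axis=1))
d=w[0]-w[3]; print("yaw",np.arctan2(d[1],d[0]),"mean",w.mean(0))
# plate edges at z 5mm: fit of light border pixels vs grey bench is weak -> network mask as second opinion
im,c=pickle.load(open("feed.pkl","rb"))
g=im.min(2); 
for n,(u,v),h in (("hexagon",(318,243),48),("square",(319,188),38),("round",(319,130),44),("tube",(333,66),40)):
    print(n,"px",im[v,u],end=" ")
    m=((g>225)*255).astype(np.uint8); m[:, :285]=0; m[:,356:]=0; m[:38]=0
    k,lab,st,ce=cv2.connectedComponentsWithStats(m)
    l=lab[v,u]
    if not l: print("no label"); continue
    cn=max(cv2.findContours((lab==l).astype(np.uint8),0,1)[0],key=cv2.contourArea)
    P=pix2w(cn[:,0]+0.0,c,.008+h/1000)[:,:2]*1000
    (x,y),s,a=cv2.minAreaRect(P.astype(np.float32)); M=cv2.moments(P.astype(np.float32).reshape(-1,1,2))
    print("rect",np.round((x,y,*s,a),1),"centroid",round(M["m10"]/M["m00"],1),round(M["m01"]/M["m00"],1))
E
```

```text
[[0.607  0.1915 0.008 ]
 [0.5457 0.2105 0.008 ]
 [0.4844 0.2279 0.008 ]
 [0.4251 0.2448 0.008 ]] [0.06425407 0.06367703 0.06170202]
yaw -0.28517287099347344 mean [0.51554517 0.21866502 0.008     ]
hexagon px [239 236 235] rect [ 462.4 -215.1   26.9   35.9    3.1] centroid 461.3 -214.9
square px [241 238 237] rect [ 518.5 -198.5   31.8   31.8    6.7] centroid 518.4 -198.5
round px [241 241 242] rect [ 578.3 -182.3   37.3   36.7   16.2] centroid 578.4 -182.4
tube px [241 240 242] rect [ 638.7 -166.    36.5   36.5   27.4] centroid 638.8 -166.0
```

The measurements fit: cell pitch comes out at about 63 mm, and the top faces match their sizes. The bar shadows part of the hexagon, so I take its centre from the visible far edge, (0.455, -0.2155). I'll move the hexagon first and check it.

```bash
cat >> h.py <<'E'
D=np.radians
PIECE={"hexagon":(.4555,-.2155,D(93.1),1),"square":(.5184,-.1985,D(96.7),2),"round":(.5783,-.1823,D(105.1),3),"tube":(.6388,-.166,D(105.1),4)}
QC,QY=np.array([.517,.2186]),-.285
ZG=.0435; ZT=.20
def transfer(n):
    x,y,yaw,k=PIECE[n]
    q=quat(yaw-np.pi)
    X=126-63*k+31.5 ; t=QC+X/1000*np.array([np.cos(QY),np.sin(QY)]); qt=quat(QY-np.pi/2)
    gripper_to(.07)
    r.move_l([x,y,ZT],q,vel=.35); r.move_l([x,y,ZG+.03],vel=.25)
    print("guard",r.move_l([x,y,ZG],vel=.08,guard=6))
    gripper_to(.0,25); o=telemetry.current_opening()
    r.move_l([x,y,ZT],vel=.2); o2=telemetry.current_opening()
    print(n,"X",X,"open",o,o2,telemetry.current_finger_force())
    if o2<.025: raise SystemExit("no grasp")
    r.move_l([*t,ZT],qt,vel=.3); r.move_l([*t,ZG+.012],vel=.2)
    print("touch",r.move_l([*t,ZG-.0015],vel=.03,guard=3),telemetry.current_ee_pos(),telemetry.current_opening())
    gripper_to(.07); r.move_l([*t,ZT],vel=.25)
    print("t",telemetry.current_t())
E
python3 - <<'E'
from h import *
transfer("hexagon")
im=vision.snapshot("wrist"); cv2.imwrite("pics/h1.png",im[:,:,::-1])
im=vision.snapshot("top"); cv2.imwrite("pics/h1t.png",cv2.resize(im[120:380,120:520],None,fx=2,fy=2)[:,:,::-1])
print(models.mark_of("hexagon","top"))
E
```

```text
guard False
hexagon X 94.5 open 0.03721283642373957 0.03726107389987113 24.062269404530525
touch True [0.60794401 0.19223021 0.04329309] 0.03680336912251425
t 12.2833
[{'at': [0.6093, 0.1908, 0.007], 'score': 0.61}]
```

View pics/h1.png

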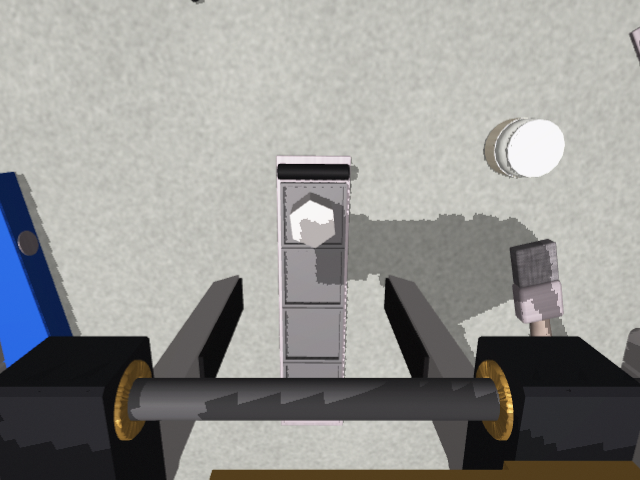

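The hexagon stands upright in the cell next to the bar, at about (312,220), well centred. Now the other three.

```bash
python3 - <<'E'
from h import *
for n in ("square","round","tube"): transfer(n)
r.move_to([.40,.20,.32],quat(QY-np.pi/2))
im=vision.snapshot("wrist"); cv2.imwrite("pics/end.png",im[:,:,::-1])
vision.snapshot("top")
for n in PIECE:
    for d in models.mark_of(n,"top")[:1]:
        v=np.array(d["at"][:2])-QC; c,s=np.cos(QY),np.sin(QY)
        print(n,d["score"],"rack x,y mm",(1000*np.array([c*v[0]+s*v[1],-s*v[0]+c*v[1]])).round(1),d["at"][2])
E
```

```text
guard False
square X 31.5 open 0.03328701203707266 0.03314761597382159 24.998426735401154
touch True [0.54735397 0.20989307 0.0431945 ] 0.0334805759906854
t 21.075
guard False
round X -31.5 open 0.0389764047773694 0.038836777821009215 24.99935120344162
touch True [0.4867726  0.22745826 0.04308371] 0.03924578479401975
t 29.575
guard False
tube X -94.5 open 0.0390711304013001 0.03904504133666476 24.999769739806652
touch True [0.42643986 0.24543945 0.04322515] 0.03868124793414986
t 38.3167
hexagon 0.57 rack x,y mm [92.3  0.1] 0.0066
square 0.93 rack x,y mm [32.7  3.5] 0.0079
round 0.94 rack x,y mm [-29.6   0.7] 0.0069
tube 0.63 rack x,y mm [-97.5   2. ] 0.0059
```

View pics/end.png

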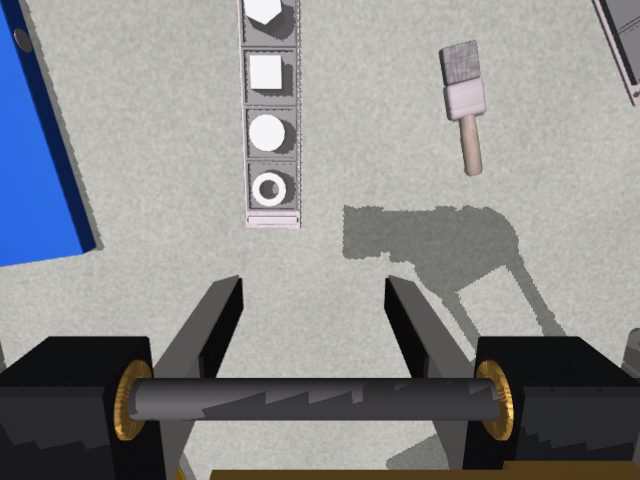

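All four stand upright in their cells in the right order: square (266,72), round (267,133), tube (269,189), and the hexagon at the top edge by the bar. I'm handing in.

```bash
python3 -c "
from plant import r
print(r.sign_off())"
```

```text
the job is handed in; nothing more can be done
None
```

The job is handed in: hexagon, square, round and tube stand in that order from the bar in the queue rack, upright and released, all within about 4 mm of their cell centres by the final camera check, and done in about 40 s; the sign-off returned no verdict.

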